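Drive the tight bushing out of the brew sleeve

TASK

Take the steel drift from its wooden holder, put it down through the guide hole of the metal stand and ease the tight bushing out of the sleeve, down into the receiver below, until you feel it come home on the cushioned rest. Press it gently onto the rest for a moment and do not force it, then draw the drift out and put it back in its holder, fully down. Leave the other things on the counter where they are.

Things in the scene. Friction and masses are not known exactly. Their poses are not given: they have to be found in the camera images.
- stand: Metal service stand of the coffee machine, fixed. Origin under the centre of its dark base plate (100 x 120 x 10), z up. On the axis, from the top: aluminium guide plate (56 in x, 110 in y, z 104 to 120) with a guide hole 18 across, mouth chamfered 3; under it the round steel sleeve (outside 56, bore 33, z 66 to 104); an open gap; the round receiver (outside 56, bore 34, z 10 to 58).
- gap (a point): Point on the stand's axis in the gap between sleeve and receiver, 62 above its origin. Four sprung strips in the walls pass here: they grip the bushing all the way from the sleeve down into the receiver, with 5 to 15 N of friction in all (differs from run to run), so it never drops by itself.
- bore_mouth (a point): Centre of the guide hole's upper mouth, on the stand's top face, 120 above its origin. Pressing the drift on the stand with more than 25 N damages it.
- bushing: White plastic bushing, cylinder 30 in diameter and 26 long, upright in the sleeve. Origin at the centre of its lower end, z up. At the start its upper end lies 2 to 8 under the lower face of the guide plate (18 to 24 under the mouth). Hidden from above but for the guide hole.
- rest: Rest inside the receiver, fixed, on the stand's axis; origin level with the stand's. Its head, 26 across, on which the bushing comes home, stands anywhere from 14 to 30 above the origin: that is set by hand and not measured. The head is cushioned: it gives 1 for every 8 N, 4 at most. More than 14 N on it spoils it; a press of 4 to 8 N over the sliding friction is right.
- drift: Drift, some 0.12 kg: round steel shank 14 across and 95 long with a tapered tip (end 9 across, taper 5 long); on top a steel collar 34 across, 8 thick; above it a square wooden grip 20 x 20, 50 tall, its faces along the drift's x and y. Origin at the tip's end, z towards the grip (collar 95 to 103, grip 103 to 153). Starts upright in the holder. Only the drift is to push the bushing.
- holder: Wooden holder, fixed: top plate 70 x 80, 14 thick, on two legs at its y ends, base 90 x 80. Origin under the centre of its base, z up.
- holder_top (a point): Centre of the holder's hole (20 in diameter, through the top plate, mouth chamfered 3), on its upper face, 104 above the holder's origin. The drift's collar rests on this face when the drift is fully down; the tip is then 9 above the counter.
- screwdriver: Screwdriver lying at the front of the counter, 195 long; not for this job.
- shaker: Glass shaker, 44 x 90, at the back; leave it.
- lemon: Lemon at the back; leave it.
- tin: Food tin, 75 x 58, on the cold cooktop; leave it.
- drift_collar (a point): Centre of the underside of the drift's collar, 95 from the tip's end.
Things that resemble listed ones, but are neither listed nor needed, are in the scene too. There is more than one size of the drift; the job needs the smallest.

How it is judged:
On the way, in this order (a step that is already met when the one before it is completed fails the run):
1. the drift, down through the guide hole, pushes on the bushing (contact force between drift and bushing above 2 N and horizontal distance between drift and bore_mouth below 0.008 m and z of drift in the frame of stand below 0.108 m), for 0.1 s.
2. the drift presses the bushing home on the rest (contact force between bushing and rest above 2.5 N and contact force between drift and bushing above 2 N and z of bushing in the frame of stand below 0.032 m), for 0.2 s.
At the end, for the whole second after the job is handed in: The bushing is out of the sleeve, down in the receiver on the stand's axis (within 6 mm, its lower end less than 32 mm above the stand's origin), and the drift stands upright (within 3.4 degrees) and at rest in its holder, collar within 6 mm of the holder's top centre (z of bushing in the frame of stand below 0.032 m and horizontal distance between bushing and stand below 0.006 m and linear speed of bushing below 0.01 m/s and distance between drift_collar and holder_top below 0.006 m and angle between drift's own z axis and vertical below 0.06 rad and linear speed of drift below 0.02 m/s); the robot touches nothing.
It fails at once if the bushing is forced onto the rest with more than 14 N (contact force between bushing and rest above 14 N).
It fails at once if the drift is forced against the stand with more than 25 N (contact force between drift and stand above 25 N).
It fails at once if the screwdriver, shaker, lemon or tin is moved more than 30 mm (distance of any of screwdriver, shaker, lemon, tin from where it was at the start of the episode above 0.03 m).
It also fails if it takes over 72 s, if anything falls off the work surface, if the arm or the gripper's body presses on something with over 40 N, if the wrist force passes 120 N, or if a joint passes its speed limit or range.

ROBOT

A 7-joint arm with a two-finger parallel gripper is mounted at the origin on a cart in front of the work surface, level with it; the furniture and walls round the work are solid. World frame = base frame: x ahead of the robot, y to its left, z up, the work surface at z = 0. Lengths are in m, angles in rad, forces in N, time in s.
With the tool pointing down it reaches from about 0.425 to 1.025 m from the base axis. Payload 3.6 kg.
Tool frame: the origin (TCP) lies at the very end of the fingers, on their centre line; the grasp point (between the pads) lies 19 mm behind it (bot.grip_depth is the z of the grasp point in the tool frame, in m); z points along the fingers, y is the line along which they close (so a half turn about z gives the same grasp; the last joint's range is limited). The gripper opens to 85 mm and grips with 20 to 120 N. Pads are 22 mm wide; open, the fingers measure 114 mm over their backs; the gripper's body (76 mm by 85 mm) begins 54 mm behind the grasp point. The pads swing forward as they close: fully open they stand 13 mm farther back than shut.
Start: joints at [-1.25, 0.591, 0.048, 1.609, -0.033, 0.943, -0.034], TCP at [0.292, 0.664, 0.231] pointing down, gripper open.
Joint ranges: [-2.69, 2.69], [-0.47, 2.24], [-1.27, 1.36], [0.19, 2.51], [-1.53, 4.68], [0.08, 2.07], [-3.09, 3.09]. Speed limits (rad/s): [2.57, 2.57, 3.14, 3.14, 3.14, 3.14, 3.14].

INTERFACE

Orientations are given as a unit quaternion [x, y, z, w].
In Python, from cell import bot, kinematics, imaging, workorder gives the robot as it stands. Calls block until the motion is done:
- bot.movep(position, orientation): joint-space move of the TCP to a pose.
- bot.move_l(position, attitude=None, rate=0.15, stop_force=None): straight line of the TCP; attitude=None keeps the orientation; rate is the mean speed in m/s. With stop_force (N) it stops when the force on the tool has changed by that much, and returns True; else False.
- bot.goto_joints(angles): joint-space move.
- bot.gripper_to(opening): opening from 0.0 (shut) to 1.0 (fully open); the grip force is fixed at half the most; returns when the fingers have stopped.
- bot.dwell(seconds).
- kinematics.inverse_kinematics(position, orientation): joint angles nearest the present ones, or None.
- bot.read_state(): the state.
- imaging.get_image(name): name is "scene" or "top"; returns the picture (384x512x3 uint8, red, green, blue); there is no depth.
- imaging.calibration(name): a dict with "fx", "fy", "cx", "cy" (pixels), "k1" (the pictures are not rectified: a ray, as slopes to the right and down, at radius r is drawn at 1 + k1 r^2 times it, then the intrinsics apply), "view" (4x4, takes a point from world to camera coordinates). Camera axes: x right, y up, looking along -z (the intrinsics and any distortion apply to the point x, -y, -z); pixel columns grow to the right and rows downward; lengths in m; the calibration is good to about 2 mm. A picture is of the moment at which its call begins. calibration takes no time and is no camera call.
A pose or a line that the arm cannot do raises bot.Unreachable and nothing moves.
- workorder.finish_job(): hands the job in; it is judged then, once.
The state is a dict: "time_s": time; "q": joint angles; "joint_vel": joint speeds; "joint_efforts": joint torques, N m; "eef_pos": TCP position; "ee_rot": TCP orientation; "force": force on the tool from outside, world axes, zero at the start; "moment": the same for the moment, N m; "grip_width": opening from 0.0 (shut) to 1.0 (fully open); "gripper_force": force on a finger pad.
Only numpy, scipy, OpenCV 4.12 (cv2) and the standard library are available. Lean on these libraries where they do the work, as an engineer would, in place of code of your own. Each camera call takes 0.05 s, during which the arm holds its last target. There are 200 camera calls.

## Working session

There is one attempt and no reset: what is moved stays moved. The work goes in short steps, each a Python script; the robot and the scene stay as the last script left them, time stands still between calls to the robot, and variables do not carry over. Pictures are saved under pics/ and viewed, at most 10 in all, crops included, and the job is handed in when it is done.

```bash
mkdir -p pics; ls
python3 - <<'E'
from cell import bot, kinematics, imaging, workorder
import cv2
for n in("scene","top"):
    im=imaging.get_image(n); cv2.imwrite(f"pics/{n}0.png",cv2.cvtColor(im,cv2.COLOR_RGB2BGR))
    print(n,imaging.calibration(n))
s=bot.read_state(); print(s); print(bot.grip_depth)
E
```

```text
pics
scene {'fx': 407.91072224742123, 'fy': 407.91072224742123, 'cx': 254.6976382746165, 'cy': 188.56564893732596, 'k1': -0.07491695121761721, 'view': array([[ 0.43466807, -0.9004758 ,  0.0143873 , -0.39164117],
       [ 0.52067848,  0.26430701,  0.81181015, -0.30454966],
       [-0.73481806, -0.34537679,  0.5837442 , -0.62294117],
       [ 0.        ,  0.        ,  0.        ,  1.        ]])}
top {'fx': 352.04843686986237, 'fy': 352.04843686986237, 'cx': 256.20208572007556, 'cy': 193.03919711460702, 'k1': 0.0038871960617695763, 'view': array([[-0.00159778, -0.99930709, -0.03718574, -0.14407027],
       [ 0.98630292, -0.00770811,  0.16476389, -0.52542389],
       [-0.16493636, -0.03641315,  0.98563182, -0.85222784],
       [ 0.        ,  0.        ,  0.        ,  1.        ]])}
{'time_s': 0.1, 'q': array([-1.2494561 ,  0.59206663,  0.04829927,  1.60968395, -0.03325298,
        0.94268647, -0.03371947]), 'joint_vel': array([-1.12745382e-04, -1.67882448e-05,  3.93468727e-04, -5.24778090e-03,
        1.48286797e-04, -6.00469622e-04, -6.11929136e-04]), 'joint_efforts': array([ 5.13600156e-03, -5.50000656e+01,  1.55309334e+00, -1.98824018e+01,
        9.64327395e-03,  3.81850608e-03, -1.55174924e-06]), 'eef_pos': array([0.29190804, 0.66283218, 0.23023059]), 'ee_rot': array([ 2.05890418e-01,  9.78574522e-01, -1.01143495e-03, -1.35378377e-04]), 'force': array([-0.14289282,  0.00818889, -0.15150986]), 'moment': array([ 0.00074175, -0.05274597, -0.02743592]), 'gripper_force': 0.0, 'grip_width': 1.0019712266355885}
-0.0187
```

View pics/scene0.png

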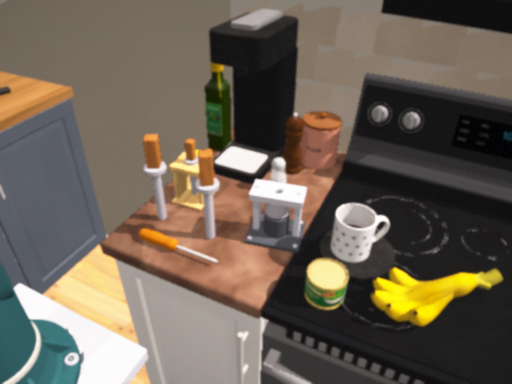

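View pics/top0.png

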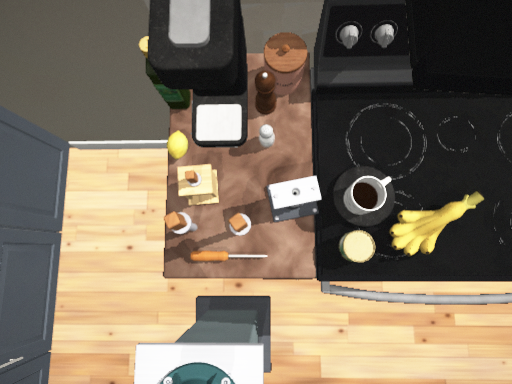

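The scene view shows three orange-gripped drifts: two large ones standing at the counter front at (152,150) and (207,165), and a small one in the yellow wooden holder at (190,150). The stand is at (278,205). In the top view the holder is at (198,183) and the guide hole at about (296,191). The small drift in the holder fits the description, and I'll confirm it with enlarged crops.

Run:
```python
import cv2,numpy as np
s=cv2.imread("pics/scene0.png");t=cv2.imread("pics/top0.png")
a=cv2.resize(s[125:255,135:315],None,fx=4,fy=4,interpolation=cv2.INTER_CUBIC)[:, :]
a=cv2.resize(s[130:250,140:240],(400,480),interpolation=cv2.INTER_CUBIC)
b=cv2.resize(t[155:235,160:225][:, :],(390,480),interpolation=cv2.INTER_CUBIC)
cv2.imwrite("pics/c1.png",np.hstack([a,b]))
a=cv2.resize(s[170:255,240:315],(450,510),interpolation=cv2.INTER_CUBIC)
b=cv2.resize(t[170:225,262:326],(350,300),interpolation=cv2.INTER_CUBIC)
b=np.vstack([b,np.zeros((210,350,3),np.uint8)])
cv2.imwrite("pics/c2.png",np.hstack([a,b]))
```

```text
(no output)
```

View pics/c1.png

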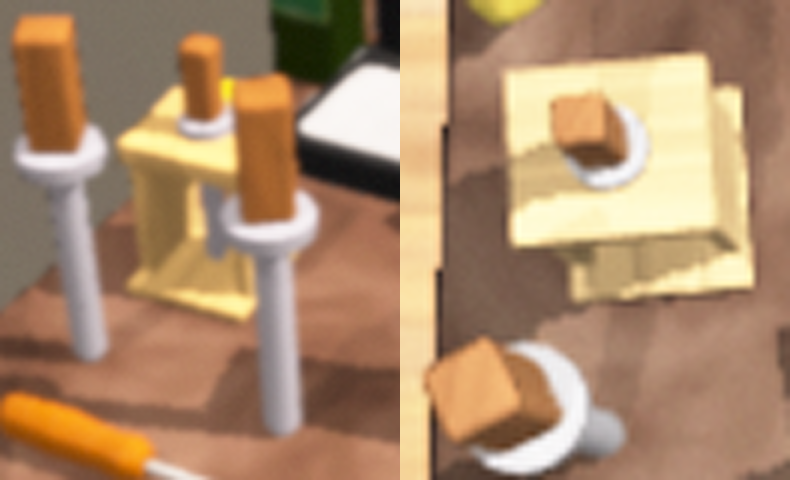

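View pics/c2.png

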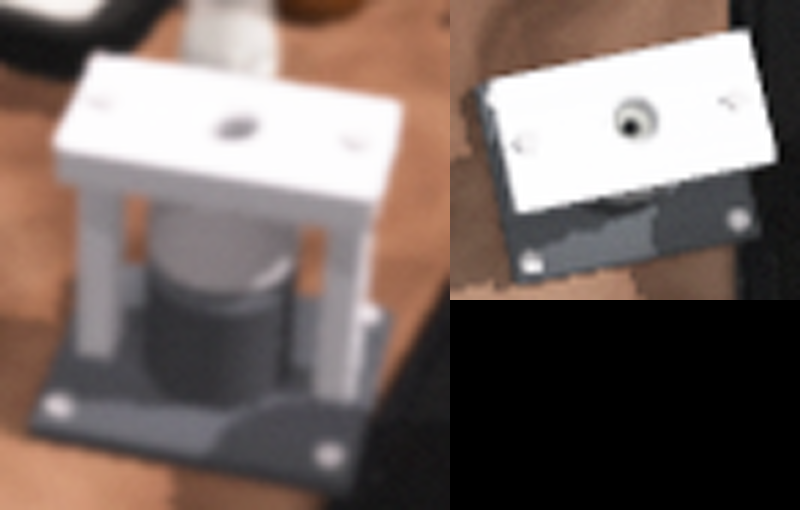

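The crop confirms the small drift in the wooden holder is the right one: it has the smallest grip and collar, and its collar sits on the plate. The white guide plate has its hole at top px ≈(295.5,192). Next I'll measure with masks.

```bash
cat > h.py <<'E'
import numpy as np,cv2
from cell import bot, kinematics, imaging, workorder
def ray(n,u,v):
    c=imaging.calibration(n);V=c["view"];R=V[:3,:3];o=-R.T@V[:3,3]
    K=np.array([[c["fx"],0,c["cx"]],[0,c["fy"],c["cy"]],[0,0,1.]])
    p=cv2.undistortPoints(np.array([[[u,v]]],float),K,np.array([c["k1"],0,0,0,0.]))[0,0]
    return o,R.T@np.array([p[0],-p[1],-1])
def onz(n,u,v,z):
    o,d=ray(n,u,v);return (o+d*(z-o[2])/d[2])
def blob(mask,seed):
    k,l,st,c=cv2.connectedComponentsWithStats(mask.astype(np.uint8),connectivity=4)
    return (l==l[seed[1],seed[0]]).astype(np.uint8)
def quad(m,n,z):
    cs=max(cv2.findContours(m,cv2.RETR_EXTERNAL,cv2.CHAIN_APPROX_NONE)[0],key=cv2.contourArea)
    P=np.array([onz(n,*p[0],z)[:2] for p in cs])
    r=cv2.minAreaRect((P*1000).astype(np.float32)); M=cv2.moments((P*1000).astype(np.float32))
    return np.array(r[0])/1000,r[1],r[2],np.array([M["m10"],M["m01"]])/M["m00"]/1000
E
python3 - <<'E'
from h import *
t=cv2.imread("pics/top0.png");s=cv2.imread("pics/scene0.png")
T=cv2.cvtColor(t,cv2.COLOR_BGR2HSV).astype(int);S=cv2.cvtColor(s,cv2.COLOR_BGR2HSV).astype(int)
print("cams",ray("top",256,192)[0],ray("scene",256,192)[0])
m=blob((T[...,2]>225)&(T[...,1]<40),(285,192));print("plate top",m.sum(),quad(m,"top",.12))
# hole: dark inside plate
f=m.copy();cs=cv2.findContours(m,cv2.RETR_EXTERNAL,cv2.CHAIN_APPROX_NONE)[0];cv2.drawContours(f,cs,-1,1,-1)
h=(f-m).astype(np.uint8);k,l,st,c=cv2.connectedComponentsWithStats(h)
for i in range(1,k):print("hole top",st[i],c[i],onz("top",*c[i],.12))
m2=blob((S[...,2]>215)&(S[...,1]<50),(265,188));print("plate scene",m2.sum(),quad(m2,"scene",.12))
f=m2.copy();cs=cv2.findContours(m2,cv2.RETR_EXTERNAL,cv2.CHAIN_APPROX_NONE)[0];cv2.drawContours(f,cs,-1,1,-1)
k,l,st,c=cv2.connectedComponentsWithStats((f-m2).astype(np.uint8))
for i in range(1,k):print("hole sc",st[i],c[i],onz("scene",*c[i],.12))
# holder plate corners by hand (pixels from crop), z=.104
for p in[(177.5,166.3),(211.5,164.2),(214.8,192.5),(178.3,195.8)]:print("hc",onz("top",*p,.104))
# grip masks
g=blob((T[...,0]<14)&(T[...,1]>130)&(T[...,2]>90),(190,175));ys,xs=np.nonzero(g);print("grip px",g.sum(),xs.min(),xs.max(),ys.min(),ys.max())
sub=T[168:188,183:204];
for r in range(168,188):print(r,' '.join("%3d/%3d"%(T[r,x,2],T[r,x,1]) for x in range(184,203)))
g=blob((S[...,0]<14)&(S[...,1]>130)&(S[...,2]>90),(191,150));ys,xs=np.nonzero(g);print("grip sc",g.sum(),xs.min(),xs.max(),ys.min(),ys.max(),[ (y,xs[ys==y].min(),xs[ys==y].max()) for y in range(ys.min(),ys.max()+1,3)])
E
```

```text
cams [ 0.37743357 -0.17905276  0.9211964 ] [-0.12894206 -0.48731821  0.61650946]
plate top 1104 (array([ 0.51392468, -0.23777397]), (56.56779479980469, 111.53485107421875), 11.303309440612793, array([ 0.51412843, -0.23856269]))
hole top [292 188   8   8  53] [295.56603774 191.54716981] [ 0.51427857 -0.24008925  0.12      ]
hole top [311 188   3   2   3] [312.         188.33333333] [ 0.52147703 -0.27790181  0.12      ]
hole top [273 196   2   2   3] [273.66666667 196.33333333] [ 0.50350691 -0.18965552  0.12      ]
plate scene 983 (array([ 0.53251917, -0.23595523]), (99.37081146240234, 113.8385238647461), 11.186341285705566, array([ 0.5168841 , -0.23920745]))
hole sc [276 190   7   3  19] [279. 191.] [ 0.51108033 -0.24221459  0.12      ]
hc [0.58087538 0.04047293 0.104     ]
hc [ 0.58517461 -0.0416506   0.104     ]
hc [ 0.5162434  -0.05083716  0.104     ]
hc [0.50899089 0.03600616 0.104     ]
grip px 194888 0 511 0 383
168 253/ 56 253/ 57 253/ 57 253/ 55 253/ 56 253/ 55 253/ 55 254/ 55 253/ 59 251/ 68 252/ 67 251/ 68 252/ 66 252/ 66 252/ 63 252/ 64 252/ 66 253/ 60 254/ 49
169 254/ 53 2
[... 2538 characters left out ...]
/ 63 202/ 21 232/  4 234/  2 234/  2 230/  1 216/  6 213/ 29 234/ 61 251/ 61 254/ 54 254/ 55 254/ 55
186 215/101 216/ 99 217/101 217/100 214/101 217/101 212/100 199/ 87 198/ 63 203/ 45 212/ 46 230/ 54 235/ 82 244/ 74 252/ 62 254/ 54 254/ 55 254/ 54 254/ 53
187 217/ 99 229/ 98 246/ 81 246/ 79 246/ 82 247/ 78 247/ 78 247/ 81 247/ 81 247/ 76 249/ 72 253/ 58 254/ 51 254/ 52 254/ 52 254/ 50 254/ 51 254/ 50 254/ 51
grip sc 108 185 194 139 159 [(139, np.int64(186), np.int64(187)), (142, np.int64(185), np.int64(185)), (145, np.int64(185), np.int64(191)), (148, np.int64(186), np.int64(192)), (151, np.int64(187), np.int64(192)), (154, np.int64(187), np.int64(193)), (157, np.int64(188), np.int64(194))]
```

```bash
cat >> h.py <<'E'
def two(a,b):
    (o1,d1),(o2,d2)=ray("top",*a),ray("scene",*b)
    A=np.stack([d1,-d2],1);k=np.linalg.lstsq(A,o2-o1,rcond=None)[0];p=o1+d1*k[0];q=o2+d2*k[1]
    return (p+q)/2,np.linalg.norm(p-q)
def down(a): return np.array([np.cos(np.radians(a)/2),np.sin(np.radians(a)/2),0,0])
E
python3 - <<'E'
from h import *
print("grip top",onz("top",189.2,174.4,.162),two((189.2,174.4),(190.3,139.8)))
print("collar",onz("top",194,178.3,.112))
print("edges",[onz("top",*p,.162) for p in((184.6,170.9),(193.3,169.8),(193.6,177.9),(185,178.5))])
print("decoys",two((172.2,220),(151.5,135.5)),two((237,221),(206,152)))
print("decoy feet", onz("top",193,227,0),onz("scene",162,217,0),onz("scene",210,236,0))
for a in(5,95,185):
  for p in((.548,-.002,.3),(.514,-.24,.16)): print(a,kinematics.inverse_kinematics(np.array(p),down(a)))
E
```

```text
grip top [ 0.5476576  -0.00200828  0.162     ] (array([ 0.5482567 , -0.00289492,  0.16187522]), np.float64(0.0021523358055362683))
collar [ 0.54932266 -0.00206564  0.112     ]
edges [array([0.55573789, 0.00855845, 0.162     ]), array([ 0.55805074, -0.01089647,  0.162     ]), array([ 0.53961635, -0.01208276,  0.162     ]), array([0.5384367, 0.0071078, 0.162    ])]
decoys (array([0.44149097, 0.01554884, 0.21990808]), np.float64(0.0014238982973904563)) (array([ 0.43911005, -0.1151025 ,  0.21714375]), np.float64(0.0016604442837184238))
decoy feet [0.44233783 0.02144667 0.        ] [0.44477206 0.0224511  0.        ] [ 0.43907876 -0.11242616  0.        ]
5 [-0.74817932  0.40311149  0.90822766  1.9629241  -0.38749151  0.95878114
 -1.13405663]
5 [-0.15831074  0.60461592  0.74334877  2.04756658 -0.61995065  0.72367068
 -0.50312684]
95 [-0.48749215  0.31910783  0.52657993  1.95399273 -0.19964018  0.91906804
  0.22625755]
95 [-0.0739188   0.56381942  0.60906986  2.04432103 -0.50556419  0.68323899
  0.95156651]
185 [-0.26164313  0.29359973  0.23123885  1.94512528 -0.08397991  0.91196698
  1.66957864]
185 [ 0.25516198  0.49318772  0.13852552  2.03041692 -0.11196951  0.62496892
  2.12635175]
```

Ray checks agree: the drift axis is at (0.548,-0.002) with its top at 0.162, as the sizes require. The guide hole is at (0.514,-0.240), and the large decoys' tops are at z=0.22. Grasping now.

Run:
```python
from h import *
q=down(185)
bot.movep(np.array([.548,-.0022,.33]),q)
print(bot.move_l(np.array([.548,-.0022,.2])),bot.read_state()["force"])
print(bot.move_l(np.array([.548,-.0022,.122]),rate=.08,stop_force=8),bot.read_state()["force"])
bot.gripper_to(0.0)
s=bot.read_state();print(s["time_s"],s["grip_width"],s["gripper_force"],s["eef_pos"],s["force"],s["moment"])
im=imaging.get_image("scene");im2=imaging.get_image("top")
a=cv2.resize(im[100:250,120:270],(400,400));b=cv2.resize(im2[120:240,140:260],(400,400))
cv2.imwrite("pics/g1.png",cv2.cvtColor(np.hstack([a,b]),cv2.COLOR_RGB2BGR))
```

```text
False [ 0.20012042 -0.60247859  0.51545237]
False [-0.59653186 -0.39913052  0.1392047 ]
5.4 0.22536490889544813 58.398351073265076 [ 0.54809032 -0.0021147   0.12218828] [-0.70633962  0.29578313  1.84017158] [ 0.05335431  0.04129996 -0.03058103]
```

View pics/g1.png

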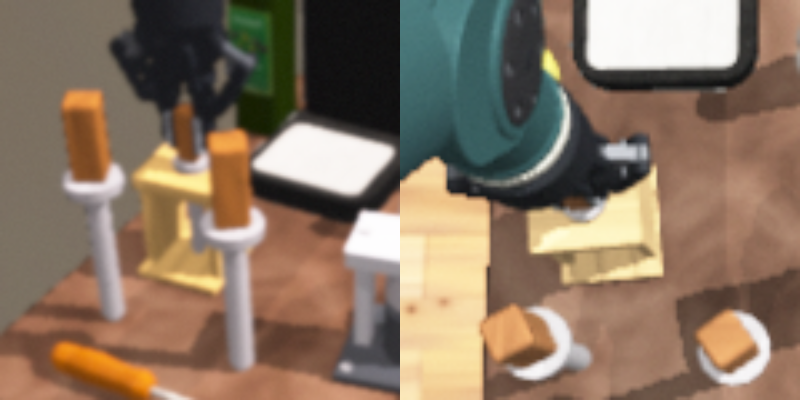

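The fingers hold the grip (19 mm, 58 N) and the decoys are untouched. I'll lift, carry it to above the stand, and measure the drift tip in both views.

Run:
```python
from h import *
bot.move_l(np.array([.548,-.0022,.29]),rate=.12)
s=bot.read_state();print(s["time_s"],s["force"],s["moment"],s["grip_width"])
bot.move_l(np.array([.514,-.2397,.29]),rate=.15)
bot.move_l(np.array([.514,-.2397,.258]),rate=.1)
s=bot.read_state();print(s["time_s"],s["eef_pos"],s["ee_rot"],s["force"],s["moment"])
ims=[]
for n in("scene","top"):
    im=cv2.cvtColor(imaging.get_image(n),cv2.COLOR_RGB2BGR);cv2.imwrite(f"pics/{n}2.png",im);ims.append(im)
a=cv2.resize(ims[0][110:230,230:330],(480,576),interpolation=cv2.INTER_CUBIC);b=cv2.resize(ims[1][160:225,262:326],(320,325),interpolation=cv2.INTER_CUBIC)
cv2.imwrite("pics/l1.png",np.hstack([a,np.vstack([b,np.zeros((251,320,3),np.uint8)])]))
```

```text
7.05 [ 0.455148   -0.19516475 -1.89209823] [-0.028831   -0.02206099 -0.0748129 ] 0.22616512214702755
9.2667 [ 0.51399203 -0.23938923  0.25776642] [-4.38712670e-02  9.99037124e-01  1.20900445e-04 -3.49086970e-04] [ 0.38728301 -0.30190824  0.0028071 ] [-0.05518688 -0.06484338  0.03123616]
```

View pics/l1.png

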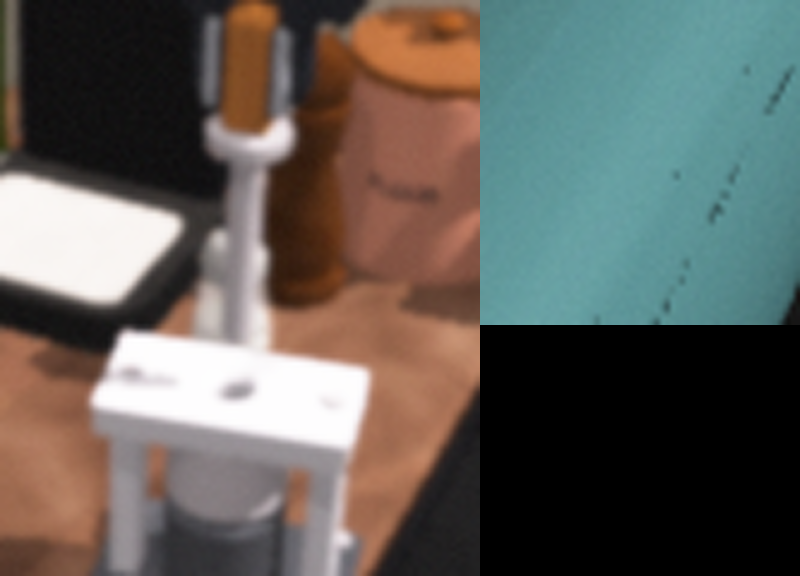

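The drift hangs plumb, and its axis points at the hole (scene px 279,191). Lowering carefully, first only into the guide hole.

Run:
```python
from h import *
X=np.array([.514,-.2397])
r=bot.move_l(np.array([*X,.219]),rate=.03,stop_force=6)
s=bot.read_state();print(r,s["time_s"],s["eef_pos"],s["force"],s["moment"])
```

```text
False 10.8167 [ 0.51416153 -0.23977714  0.21920808] [ 0.74395462  0.52398897 -1.47758546] [-0.09288749  0.00181194 -0.02713754]
```

Run:
```python
from h import *
X=np.array([.514,-.2397]);L=[]
for z in np.arange(.2165,.1879,-.0025):
    r=bot.move_l(np.array([*X,z]),rate=.02,stop_force=20)
    f=[bot.read_state()["force"]];
    s=bot.read_state();L.append((round(s["time_s"],2),round(s["eef_pos"][2]*1e3,2),np.round(s["force"],1).tolist()));print(L[-1],r)
    if r:break
bot.dwell(.3);print(bot.read_state()["force"])
```

```text
(11.09, np.float64(216.39), [-0.3, -0.1, -1.6]) False
(11.37, np.float64(214.55), [-0.3, 0.2, 2.6]) False
(11.64, np.float64(212.79), [-0.9, 0.5, 7.3]) False
(11.92, np.float64(210.58), [-0.7, 1.1, 8.7]) False
(12.19, np.float64(208.16), [-2.2, 0.8, 9.9]) False
(12.47, np.float64(205.72), [-1.6, 0.5, 9.2]) False
(12.74, np.float64(203.24), [-0.7, 0.3, 10.1]) False
(13.02, np.float64(200.7), [-1.2, 0.4, 10.3]) False
(13.29, np.float64(198.23), [-1.3, 0.9, 10.7]) False
(13.57, np.float64(195.72), [-1.8, 1.0, 10.2]) False
(13.84, np.float64(193.2), [-1.0, 0.7, 10.5]) False
(14.12, np.float64(190.71), [-1.2, 1.1, 9.2]) False
[-1.30215039  1.24544299  9.92683395]
```

Run:
```python
from h import *
X=np.array([.514,-.2397])
def fz(n=4):
    v=[]
    for _ in range(n): bot.dwell(.03);v.append(bot.read_state()["force"][2])
    return np.mean(v)
for z in(.185,.180,.176): print(bot.move_l(np.array([*X,z]),rate=.02,stop_force=6))
base=[fz(8)];print(base);z=.176
while z>.147:
    z-=.0005;bot.move_l(np.array([*X,z]),rate=.01,stop_force=5);f=fz()
    print(round(z*1e3,2),round(bot.read_state()["eef_pos"][2]*1e3,2),round(f,2))
    if f>np.median(base)+2.5:break
    base.append(f)
print(np.median(base),bot.read_state()["time_s"])
```

```text
False
False
False
[np.float64(10.322881387749998)]
175.5 177.3 11.44
175.0 176.88 11.79
174.5 176.4 11.65
174.0 175.93 12.3
173.5 175.41 12.06
173.0 174.92 11.96
172.5 174.41 12.42
172.0 173.92 12.17
171.5 173.44 12.05
171.0 172.93 12.1
170.5 172.42 12.13
170.0 171.94 12.36
169.5 171.43 12.37
169.0 170.92 12.15
168.5 170.42 12.2
168.0 169.92 11.77
167.5 169.41 12.55
167.0 168.93 11.92
166.5 168.43 12.03
166.0 167.89 12.3
165.5 167.42 12.11
165.0 166.93 12.28
164.5 166.43 12.04
164.0 165.92 12.53
163.5 165.43 11.97
163.0 164.89 12.53
162.5 164.39 12.39
162.0 163.91 12.32
161.5 163.43 12.33
161.0 162.9 12.39
160.5 162.4 12.32
160.0 161.87 12.83
159.5 161.37 11.99
159.0 161.0 12.82
158.5 160.75 14.44
158.0 160.52 16.24
12.186304982114233 29.5833
```

Run:
```python
from h import *
X=np.array([.514,-.2397])
bot.move_l(np.array([*X,.1574]),rate=.005)
for _ in range(5): bot.dwell(.15);s=bot.read_state();print(s["eef_pos"][2],s["force"])
bot.move_l(np.array([*X,.29]),rate=.07)
bot.dwell(.2);s=bot.read_state();print(s["time_s"],s["eef_pos"],s["force"],s["grip_width"])
im=cv2.cvtColor(imaging.get_image("scene"),cv2.COLOR_RGB2BGR);cv2.imwrite("pics/s3.png",im)
cv2.imwrite("pics/u1.png",cv2.resize(im[80:250,220:340],(423,600),interpolation=cv2.INTER_CUBIC))
```

```text
0.16022451716058062 [-2.37472089  1.45473995 19.20601308]
0.16021206053386494 [-3.66413738  1.62534241 19.10011962]
0.16021892605402022 [-3.42091926  1.53324264 19.96985476]
0.16023413435603817 [-3.09795491  2.02442227 18.37025724]
0.16021863216832652 [-3.13500453  2.66089102 18.88828786]
32.8417 [ 0.51391461 -0.23967205  0.28979877] [-0.46582505 -0.36540892 -0.94453456] 0.22771378726357167
```

View pics/u1.png

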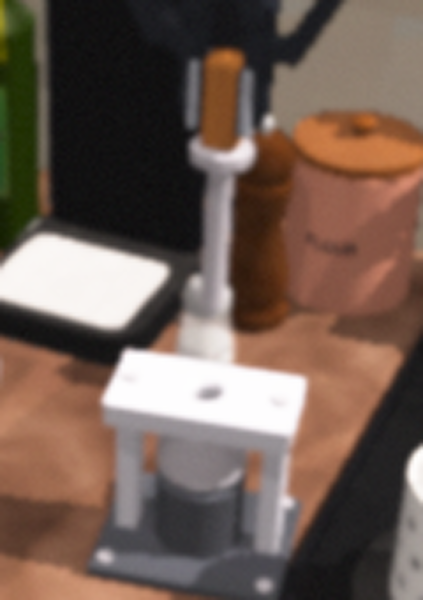

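The drift is out and upright, and the gap under the sleeve is clear. The press was about 6.8 N over friction. Returning the drift to the holder.

Run:
```python
from h import *
P=lambda z:np.array([.548,-.0022,z])
def st(t):
    s=bot.read_state();print(t,s["time_s"],s["eef_pos"],np.round(s["force"],2),s["grip_width"])
bot.move_l(P(.29),rate=.15)
r=bot.move_l(P(.20),rate=.06,stop_force=6);st(r)
if not r:
    r=bot.move_l(P(.126),rate=.06,stop_force=6);st(r)
    if not r:
        r=bot.move_l(P(.118),rate=.01,stop_force=4);st(r)
```

```text
False 36.2917 [ 0.54832579 -0.00219492  0.20040433] [-0.05 -0.11 -1.71] 0.228443273624462
False 37.675 [ 0.54836188 -0.00218798  0.12640213] [-0.21 -0.38 -0.82] 0.22797246146263275
True 38.175 [ 0.54810685 -0.0021398   0.12218096] [-0.34 -0.55  4.48] 0.2269801005875673
```

Run:
```python
from h import *
bot.gripper_to(1.0)
bot.move_l(np.array([.548,-.0022,.33]),rate=.1)
bot.movep(np.array([.40,.42,.33]),down(185))
ims=[cv2.cvtColor(imaging.get_image(n),cv2.COLOR_RGB2BGR) for n in("scene","top")]
cv2.imwrite("pics/f1.png",np.hstack([cv2.resize(ims[0][110:270,120:320],(400,320)),cv2.resize(ims[1][120:280,160:360],(400,320))]))
s=bot.read_state();print(s["time_s"],s["eef_pos"])
```

```text
42.8 [0.40131514 0.4185183  0.33004387]
```

View pics/f1.png

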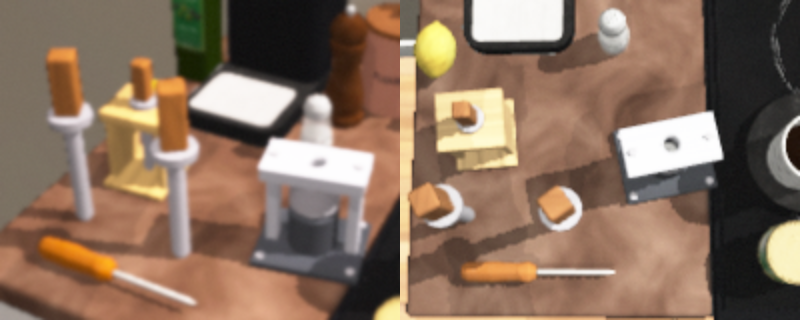

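The drift is back in the holder, upright with its collar on the plate (top crop 467,115), and everything else is where it started. Handing in.

```bash
python3 -c "
from cell import workorder
print(workorder.finish_job())"
```

```text
the job is handed in; nothing more can be done
None
```

I eased the bushing down onto the cushioned rest, pressed it there at about 7 N over sliding friction, put the drift back fully down in its holder, and handed the job in at about 43 s; the hand-in returned no verdict.

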